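Pack away the electromagnet kit

ROBOT

A 6-joint arm with a two-finger parallel gripper is mounted at the origin on the work surface. World frame = base frame: x ahead of the robot, y to its left, z up, the work surface at z = 0. Lengths are in mm, angles in rad, forces in N, time in s.
With the tool pointing down it reaches from about 350 to 875 mm from the base axis. Payload 4.2 kg.
Tool frame: the origin (TCP) lies midway between the tips of the shut fingers; the grasp point (between the pads) lies 19 mm behind it (arm.hold_point_z is the distance from the TCP to the grasp point, in mm); z points along the fingers, y is the line along which they close (so a half turn about z gives the same grasp; the last joint's range is limited). The gripper opens to 85 mm and grips with 20 to 120 N. Pads are 22 mm wide; open, the fingers measure 114 mm over their backs; the gripper's body (76 mm by 85 mm) begins 54 mm behind the grasp point. The pads swing forward as they close: fully open they stand 13 mm farther back than shut.
Start: joints at [1.522, 0.385, 0.008, 0, -1.194, -0.259], TCP at [189.319, 595.615, 231.312] pointing down, gripper open.
Joint ranges: [-3.14, 3.14], [-1.21, 2.06], [-1.07, 1.41], [-3.16, 2.05], [-2.99, -0.16], [-3.1, 3.1]. Speed limits (rad/s): [2.79, 2.79, 3.14, 3.14, 3.14, 3.14].

INTERFACE

Orientations are given as a unit quaternion [x, y, z, w].
In Python, from bench import arm, vision gives the robot as it stands. The module is installed in compiled form; this text tells all that it offers.
- The arm moves only by the tool servo_tool, never from a script. Its argument "plan" is a list of rows, each a list of 7 numbers: the shift along the world's x, y, z each as a share of 300 mm, from -1 to 1, then the turn, a rotation vector about the world's x, y, z each as a share of 2 rad, from -1 to 1, then the opening, from 0 (shut) to 1 (fully open). A call has 1 to 20 rows; each row shifts and turns the commanded pose from where the row before left it; what a row does not reach is not made up. A row lasts 1/8 s, in which the tool goes at most 62.5 mm and 10.7 degrees, less where a joint would pass 70% of its speed; a pose out of reach is approached as far as the arm can. A call with a number of a shift or a turn outside -1 to 1 is refused whole. A call with a gripper value outside its range is refused whole. The fingers move at their own pace and stop on an object; the grip force is fixed at half the most. Time passes only in rows, so rows that do not move let the fingers close. It gives the time, the measured TCP pose, the force, the opening and the grip force at its end, in the units of the state.
- arm.read_state(): the state, without advancing time (a new reading comes with each control period).
- vision.get_image(name): name is "side" or "top" or "wrist"; returns a dict with "image" (384x512x3 uint8, red, green, blue), "z_map" (384x512 float32, mm along the optical axis (not along the pixel's ray), 0 where there is no reading), "K" (3x3 intrinsics, pixels), "world_to_cam" (4x4, takes a point from world to camera coordinates); the wrist camera has in their place "mount" (4x4, takes a point from camera to tool coordinates, whose origin is the TCP and whose axes are the flange's). Camera axes: x right, y down, z forward; pixel columns grow to the right and rows downward; lengths in mm; the calibration is good to about 2 mm. The wrist camera is an equidistant fisheye: a pixel r from the principal point sees the ray r / f radians off the axis. A picture is of the moment at which its call begins: read the wrist's pose just before it.
- arm.job_done(): hands the job in; it is judged then, once.
The state is a dict: "clock": time; "joints": joint angles; "joint_vel": joint speeds; "joint_efforts": joint torques, N m; "position": TCP position; "ee_rot": TCP orientation; "contact_force": force on the tool from outside, world axes, zero at the start; "wrist_torque": the same for the moment, N m; "gripper_width": finger opening in mm; "grasp_force": force on a finger pad.
Only numpy, scipy, OpenCV 4.12 (cv2) and the standard library are available. Lean on these libraries where they do the work, as an engineer would, in place of code of your own. Each camera call takes 0.05 s, during which the arm holds its last target. There are 200 camera calls.

TASK

Pack the physics kit away: stand the copper coil with the blue cap upright in the blue box and the copper coil with the white cap upright in the white box, lay the steel bar with yellow ends flat in the yellow box, and let the steel ball go into the orange funnel so that it drops to the bottom of the tube. The empty black spool and the brass ball belong to another kit: leave them where they are.

Things in the scene. Friction and masses are not known exactly. Their poses are not given: they have to be found in the camera images.
- blue_coil: upright copper-wound coil, free-standing on the table: copper cylinder 42 mm in diameter and 46 mm high with a round blue cap on top, 28 mm in diameter and 6 mm high (52 mm in all). About 120 g. Origin: centre of the underside, z up. Belongs in the blue box.
- white_coil: upright copper-wound coil, free-standing on the table: copper cylinder 42 mm in diameter and 46 mm high with a round white cap on top, 28 mm in diameter and 6 mm high (52 mm in all). About 120 g. Origin: centre of the underside, z up. Belongs in the white box.
- core_bar: dark steel core bar with yellow ends, lying on the table, 70 x 22 x 22 mm, about 250 g. Origin: its centre, 11 mm above what it lies on; x along its length. Belongs in the yellow box.
- steel_ball: bright silver steel ball, 28 mm in diameter, about 90 g, resting on a fixed black rubber ring (44 mm across, 8 mm high, with a 16 mm hole). Origin: the ball's centre, about 19.5 mm above the table. Belongs in the tube under the funnel.
- empty_spool: look-alike: black spool without copper, with a blue cap; same shape and size as the coils (42 mm across, 52 mm high). Origin: centre of the underside. Stays where it is.
- brass_ball: look-alike: yellow-gold brass ball, 28 mm in diameter, on a rubber ring like the steel ball's. Origin: the ball's centre. Stays where it is.
- blue_box: open-topped blue plastic part box fixed in the low aluminium kit case (its three boxes stand side by side in a row, in any order). 100 x 100 mm outside, 28 mm high, walls and floor 3 mm (94 x 94 mm inside). The case's rim is 30 mm above the table. Origin: centre of the underside, 5 mm above the table, so the inner floor is 8 mm above the table; axes along the sides, z up. Does not move.
- white_box: open-topped white plastic part box fixed in the low aluminium kit case (its three boxes stand side by side in a row, in any order). 100 x 100 mm outside, 28 mm high, walls and floor 3 mm (94 x 94 mm inside). The case's rim is 30 mm above the table. Origin: centre of the underside, 5 mm above the table, so the inner floor is 8 mm above the table; axes along the sides, z up. Does not move.
- yellow_box: open-topped yellow plastic part box fixed in the low aluminium kit case (its three boxes stand side by side in a row, in any order). 100 x 100 mm outside, 28 mm high, walls and floor 3 mm (94 x 94 mm inside). The case's rim is 30 mm above the table. Origin: centre of the underside, 5 mm above the table, so the inner floor is 8 mm above the table; axes along the sides, z up. Does not move.
- funnel: fixed ball tube left or right of the case: orange funnel, mouth 90 mm across inside (96 outside), rim 100 mm above the table, narrowing to a clear upright tube of 36 mm bore, floor 6 mm above the table. Origin: on the tube's axis at table height. A ball let go above the mouth's middle rests at the bottom, centre 20 mm up. On the case's other side: a battery pack 45 mm high.
Things that resemble listed ones, but are neither listed nor needed, are in the scene too. What is shaped like the blue_coil but purple is not meant. Several things have the shape of the steel_ball; the one meant has the colours described above.

How it is judged:
By the outcome, as a careful person would: the job done as asked, in the order asked, and still so for the second after the job is handed in, with the robot touching nothing.
It also fails if it takes over 106 s, if anything falls off the work surface, if the arm or the gripper's body presses on something with over 40 N, if the wrist force passes 120 N, or if a joint passes its speed limit or range.

## Working session

There is one attempt and no reset: what is moved stays moved. The work goes in short steps, Python scripts to look and compute and a tool call to move; the robot and the scene stay as the last step left them, time stands still between calls to the robot, and variables do not carry over. Pictures are saved under pics/ and viewed, at most 14 in all, crops included, and the job is handed in when it is done.

Besides the shell and the picture viewer there is one more tool, called after "Call:" as name(argument=value, ...) on one line, values as JSON. servo_tool: Moves the arm, as the interface text tells. Its arguments: {"type":"object","properties":{"plan":{"type":"array"}},"required":["plan"]}

```bash
mkdir -p pics; cat > h.py <<'E'
import numpy as np, cv2
from bench import arm, vision
def grab(n):
    d=vision.get_image(n); return d
def save(d,name): cv2.imwrite('pics/'+name+'.png',d["image"][:,:,::-1])
def cloud(d):
    K=d["K"];z=d["z_map"];v,u=np.mgrid[:384,:512]
    P=np.stack([(u-K[0,2])/K[0,0]*z,(v-K[1,2])/K[1,1]*z,z,np.ones_like(z)],-1)
    W=P@np.linalg.inv(d["world_to_cam"]).T
    W=W[...,:3]; W[z<=0]=np.nan; return W
def ray(d,u,v,h):
    T=np.linalg.inv(d["world_to_cam"]);r=T[:3,:3]@np.linalg.inv(d["K"])@np.array([u,v,1.]);c=T[:3,3]
    return c+r*(h-c[2])/r[2]
E
python3 - <<'E'
from h import *
for n in("top","side"):
    d=grab(n);save(d,n+'1');np.savez(n+'1.npz',**d)
    print(n,np.linalg.inv(d["world_to_cam"])[:3,3].round(),d["K"][0,0],(d["z_map"]>0).mean())
s=arm.read_state();print(s["clock"],s["position"],s["ee_rot"],s["gripper_width"])
E
```

```text
top [ 380.    2. 1022.] 379.1011973815093 0.9960683186848959
side [ 165. -461.  734.] 352.57348929283387 0.9959971110026041
0.1 [189.16563109 595.15849731 230.34280469] [ 9.88168325e-01 -1.53370271e-01 -9.31340500e-05  9.55518506e-04] 85.52636646689366
```

View pics/top1.png

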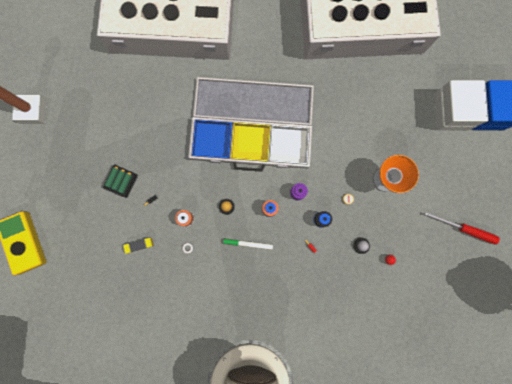

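View pics/side1.png

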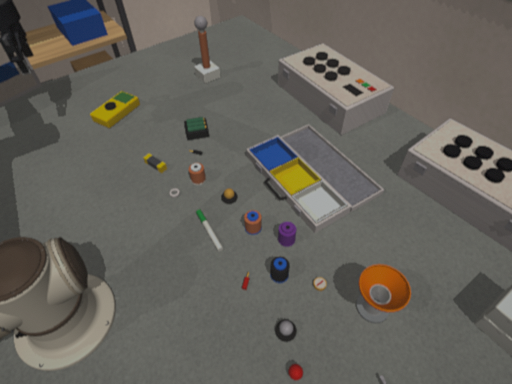

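Top view:
- Boxes: blue (211,138), yellow (250,142), white (289,145). The funnel is at (398,174).
- Coil shapes: (270,208) copper with a blue cap is blue_coil, (183,217) copper with a white cap is white_coil, (323,218) black is the spool, and (299,191) is the purple decoy.
- Balls: (362,245) silver on a ring looks like steel_ball, (227,206) gold is brass, and (391,259) is a small red one.
- The bar is at (137,245).

Next I'll measure these and check them in one crop.

```bash
cat > meas.py <<'E'
from h import *
t=dict(np.load('top1.npz'));s=dict(np.load('side1.npz'))
def blobs(d,m,amin=15):
    n,l,st,c=cv2.connectedComponentsWithStats(m.astype(np.uint8));return [(i,st[i,4],c[i],l==i) for i in range(1,n) if st[i,4]>=amin]
for nm,d in(("top",t),("side",s)):
    W=cloud(d);hsv=cv2.cvtColor(d["image"],cv2.COLOR_RGB2HSV);H,S,V=[hsv[...,i].astype(int) for i in range(3)]
    pts={'top':dict(bcoil=(270,208),wcoil=(183,217),bar=(137,245),ball=(362,245),spool=(323,218),brass=(227,206),purple=(299,191)),
     'side':dict(bcoil=(253,222),wcoil=(197,173),bar=(154,162),ball=(286,329),spool=(280,268),brass=(229,196),purple=(287,234))}[nm]
    for k,(u,v) in pts.items():
        sub=np.zeros((384,512),bool);sub[v-20:v+21,u-20:u+21]=1
        m=sub&(W[...,2]>(6 if k=='bar' else 12))&(W[...,2]<80)
        b=[x for x in blobs(d,m) ];b=min(b,key=lambda x:np.hypot(*(x[2]-(u,v))));p=W[b[3]]
        top=p[p[:,2]>np.percentile(p[:,2],97)-4]
        print(nm,k,b[1],'px',b[2].round(1),'lo',p.min(0).round(),'hi',p.max(0).round(),'topmean',top.mean(0).round(1))
        if k=='bar':
            q=top; r=cv2.minAreaRect(q[:,:2].astype(np.float32));print(r)
    if nm=='top':
      for k,c in dict(blue=(211,138),yellow=(250,142),white=(289,145)).items():
        u,v=c;sub=np.zeros((384,512),bool);sub[v-28:v+29,u-28:u+29]=1
        col={'blue':(H>100)&(H<125)&(S>130),'yellow':(H>20)&(H<35)&(S>130),'white':(S<25)&(V>190)}[k]
        m=sub&col&(W[...,2]<15)&(W[...,2]>0);p=W[m];r=cv2.minAreaRect(p[:,:2].astype(np.float32));print(k,m.sum(),p.mean(0).round(1),r)
    o=(H>5)&(H<16)&(S>180)&(V>140)&(W[...,2]>85);
    b=max(blobs(d,o),key=lambda x:x[1]);p=W[b[3]];p=p[p[:,2]>92]
    print('funnel',cv2.minEnclosingCircle(p[:,:2].astype(np.float32)),p[:,2].max())
c=t["image"][180:270,120:400];c=cv2.resize(c,None,fx=2.85,fy=2.85,interpolation=cv2.INTER_CUBIC)
e=s["image"][150:350,140:320];e=cv2.resize(e,(306,340),interpolation=cv2.INTER_CUBIC)
o=np.zeros((600,800,3),np.uint8);o[:c.shape[0],:c.shape[1]]=c;o[258:598,:306]=e
cv2.imwrite('pics/crop1.png',o[:,:,::-1])
E
python3 meas.py
```

```text
top bcoil 215 px [270.2 207.8] lo [428. -73.  15.] hi [469. -33.  55.] topmean [448.5 -53.4  52.2]
top wcoil 231 px [184.2 217.7] lo [404. 150.  13.] hi [443. 190.  59.] topmean [422.7 171.   53. ]
top bar 252 px [138.2 245.2] lo [333. 256.   6.] hi [371. 329.  27.] topmean [352.  292.9  23.5]
((352.2645568847656, 292.46514892578125), (22.42136573791504, 70.33872985839844), 16.555727005004883)
top ball 91 px [363.1 245.5] lo [ 339. -308.   17.] hi [ 363. -283.   35.] topmean [ 351.  -296.2   32.3]
top spool 234 px [323.2 218.7] lo [ 401. -212.   12.] hi [ 440. -171.   56.] topmean [ 419.5 -191.3   52.2]
top brass 92 px [226.2 205.9] lo [441.  49.  12.] hi [472.  76.  37.] topmean [454.8  62.2  32.7]
top purple 229 px [299.  190.9] lo [ 473. -149.   15.] hi [ 513. -109.   55.] topmean [ 493.  -130.1   52. ]
blue 1107 [638.9 102.3   8.1] ((638.4437255859375, 102.32208251953125), (92.8418960571289, 91.42598724365234), 85.64080810546875)
yellow 1120 [630.9  -2.3   8. ] ((632.101806640625, -0.17611312866210938), (99.29828643798828, 94.47286224365234), 85.62137603759766)
white 908 [622.7 -
[... 412 characters left out ...]
 px [154.5 162.3] lo [329. 256.   7.] hi [370. 331.  23.] topmean [350.2 292.5  20.1]
((350.22161865234375, 293.7319030761719), (23.95866584777832, 74.4493408203125), 16.287479400634766)
side ball 165 px [285.7 327.9] lo [ 336. -309.   13.] hi [ 362. -284.   33.] topmean [ 348.7 -295.5   29.7]
side spool 382 px [279.4 268.1] lo [ 398. -212.   12.] hi [ 440. -171.   54.] topmean [ 418.3 -190.9   50. ]
side brass 85 px [228.4 193.4] lo [439.  49.  12.] hi [464.  72.  33.] topmean [451.8  61.3  30. ]
side purple 330 px [286.8 232.4] lo [ 470. -150.   12.] hi [ 512. -108.   53.] topmean [ 490.8 -129.4   50. ]
funnel ((526.7271728515625, -367.3765869140625), 47.286582946777344) 100.54217846342738
```

View pics/crop1.png

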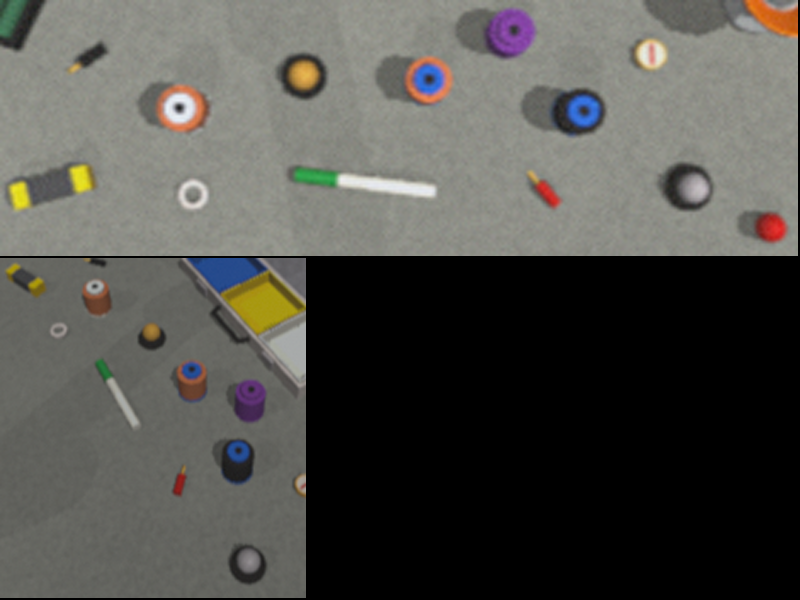

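The crop confirms the choices. The copper coils with blue and white caps, the silver ball and the yellow-ended bar match the descriptions, and the heights and sizes agree (42 mm, 52 mm, 70x22 mm). I'm moving above the blue coil at (447.5,-53) and turning the closing line to match the boxes' axis.

Call:
servo_tool(plan=[[0.048,-0.12,0,0,0,0.0065,1],[0.048,-0.12,0,0,0,0.0065,1],[0.048,-0.12,0,0,0,0.0065,1],[0.048,-0.12,0,0,0,0.0065,1],[0.048,-0.12,0,0,0,0.0065,1],[0.048,-0.12,0,0,0,0.0065,1],[0.048,-0.12,0,0,0,0.0065,1],[0.048,-0.12,0,0,0,0.0065,1],[0.048,-0.12,0,0,0,0.0065,1],[0.048,-0.12,0,0,0,0.0065,1],[0.048,-0.12,0,0,0,0.0065,1],[0.048,-0.12,0,0,0,0.0065,1],[0.048,-0.12,0,0,0,0.0065,1],[0.048,-0.12,0,0,0,0.0065,1],[0.048,-0.12,0,0,0,0.0065,1],[0.048,-0.12,0,0,0,0.0065,1],[0.048,-0.12,0,0,0,0.0065,1],[0.048,-0.12,0,0,0,0.0065,1],[0,0,0,0,0,0,1],[0,0,0,0,0,0,1]])

```text
clock: 2.6
position: [448.1, -52.4, 230.9]
ee_rot: [0.999, -0.037, -0.0, -0.0]
contact_force: [-0.6, 0.8, -0.2]
gripper_width: 85.5
grasp_force: 0.0
```

Call:
servo_tool(plan=[[0,0,-0.12,0,0,0,1],[0,0,-0.12,0,0,0,1],[0,0,-0.12,0,0,0,1],[0,0,-0.12,0,0,0,1],[0,0,-0.11,0,0,0,1],[0,0,-0.08,0,0,0,1],[0,0,-0.05,0,0,0,1],[0,0,0,0,0,0,1],[0,0,0,0,0,0,0],[0,0,0,0,0,0,0],[0,0,0,0,0,0,0],[0,0,0,0,0,0,0],[0,0,0,0,0,0,0],[0,0,0,0,0,0,0]])

```text
clock: 4.35
position: [449.2, -52.2, 16.4]
ee_rot: [0.999, -0.037, 0.001, -0.0]
contact_force: [-0.2, 1.4, 5.9]
gripper_width: 40.5
grasp_force: 60.0
```

Call:
servo_tool(plan=[[0,0,0.06,0,0,0,0],[0,0,0.1,0,0,0,0],[0,0,0.12,0,0,0,0],[0.09,0.0735,0,0,0,0,0],[0.09,0.0735,0,0,0,0,0],[0.09,0.0735,0,0,0,0,0],[0.09,0.0735,0,0,0,0,0],[0.09,0.0735,0,0,0,0,0],[0.09,0.0735,0,0,0,0,0],[0.09,0.0735,0,0,0,0,0],[0,0,0,0,0,0,0],[0,0,0,0,0,0,0]])

```text
clock: 5.85
position: [636.5, 101.6, 98.8]
ee_rot: [0.999, -0.037, -0.001, 0.0]
contact_force: [-1.0, -0.6, -1.0]
gripper_width: 40.4
grasp_force: 60.7
```

```bash
python3 - <<'E'
from h import *
d=grab('side');cv2.imwrite('pics/hold1.png',cv2.resize(d["image"][60:260,170:400],None,fx=3,fy=3)[:,:,::-1])
s=arm.read_state();print(s["position"],s["contact_force"],s["gripper_width"])
E
```

```text
[636.47689643 101.34371639  99.07119701] [ 0.80440128 -0.41943872 -1.43506376] 40.32689857982363
```

View pics/hold1.png

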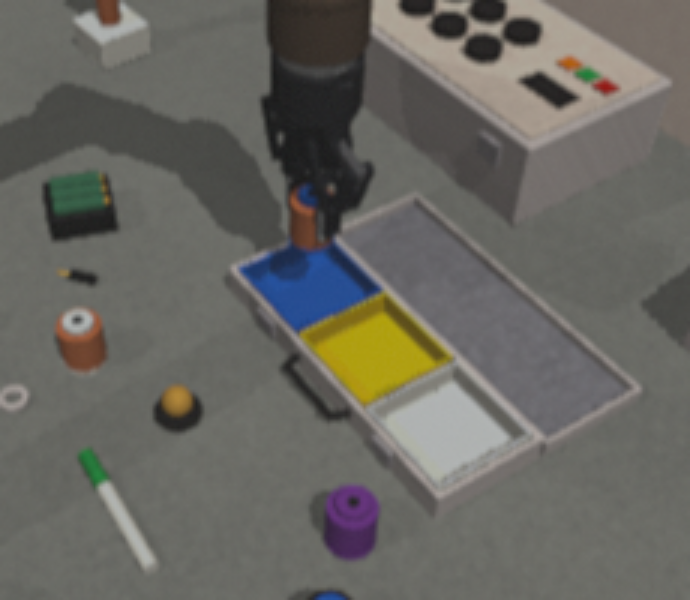

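The coil hangs upright above the blue box (crop ~310,215). I'm lowering it and will open only partly.

Call:
servo_tool(plan=[[0,0,-0.08,0,0,0,0],[0,0,-0.08,0,0,0,0],[0,0,-0.04,0,0,0,0],[0,0,-0.02,0,0,0,0],[0,0,-0.01,0,0,0,0],[0,0,-0.01,0,0,0,0],[0,0,0,0,0,0,0]])

```text
clock: 6.78
position: [637.6, 102.0, 27.5]
ee_rot: [0.999, -0.037, 0.0, -0.0]
contact_force: [-0.3, 0.4, -1.9]
gripper_width: 40.4
grasp_force: 60.8
```

Call:
servo_tool(plan=[[0,0,-0.004,0,0,0,0],[0,0,-0.003,0,0,0,0],[0,0,0,0,0,0,0],[0,0,0,0,0,0,0.6],[0,0,0,0,0,0,0.6],[0,0,0,0,0,0,0.6],[0,0,0,0,0,0,0.6],[0,0,0.04,0,0,0,0.6],[0,0,0.1,0,0,0,0.6],[0,0,0.14,0,0,0,0.6],[0,0,0.14,0,0,0,1],[0,0,0,0,0,0,1]])

```text
clock: 8.28
position: [640.1, 102.7, 157.0]
ee_rot: [0.999, -0.037, 0.005, -0.002]
contact_force: [-0.2, 0.0, -0.1]
gripper_width: 84.4
grasp_force: 0.0
```

Call:
servo_tool(plan=[[-0.103,0.033,0,0,0,0,1],[-0.103,0.033,0,0,0,0,1],[-0.103,0.033,0,0,0,0,1],[-0.103,0.033,0,0,0,0,1],[-0.103,0.033,0,0,0,0,1],[-0.103,0.032,0,0,0,0,1],[-0.103,0.032,0,0,0,0,1],[0,0,0,0,0,0,1],[0,0,0,0,0,0,1]])

```text
clock: 9.4
position: [421.6, 170.8, 151.5]
ee_rot: [0.999, -0.037, 0.0, -0.0]
contact_force: [-0.5, 0.0, -0.5]
gripper_width: 85.2
grasp_force: 0.0
```

```bash
python3 - <<'E'
from h import *
s=arm.read_state();print(s["position"])
d=grab('side');W=cloud(d);save(d,'p2')
hsv=cv2.cvtColor(d["image"],cv2.COLOR_RGB2HSV)
m=(W[...,2]>40)&(W[...,2]<80)&(abs(W[...,0]-638)<45)&(abs(W[...,1]-102)<45)
p=W[m];print(m.sum(),p.mean(0) if m.any() else 0,p.max(0) if m.any() else 0)
E
```

```text
[421.60346331 170.81637396 151.45814925]
159 [630.8729423   97.97909419  52.49254647] [655.31254778 123.40896937  60.82371501]
```

View pics/p2.png

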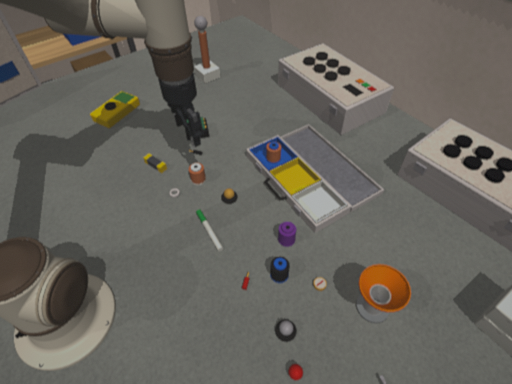

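The blue coil stands upright in the blue box (273,150), with its top at 60 mm as expected. Next is the white coil (197,173).

Call:
servo_tool(plan=[[0,0,-0.1,0,0,0,1],[0,0,-0.12,0,0,0,1],[0,0,-0.1,0,0,0,1],[0,0,-0.08,0,0,0,1],[0,0,-0.045,0,0,0,1],[0,0,0,0,0,0,1],[0,0,0,0,0,0,0],[0,0,0,0,0,0,0],[0,0,0,0,0,0,0],[0,0,0,0,0,0,0],[0,0,0,0,0,0,0],[0,0,0,0,0,0,0]])

```text
clock: 10.95
position: [421.8, 171.2, 18.8]
ee_rot: [0.999, -0.037, 0.001, -0.001]
contact_force: [-0.2, -1.3, 6.0]
gripper_width: 40.0
grasp_force: 60.1
```

Call:
servo_tool(plan=[[0,0,0.06,0,0,0,0],[0,0,0.12,0,0,0,0],[0,0,0.12,0,0,0,0],[0.067,-0.0925,0,0,0,0,0],[0.067,-0.0925,0,0,0,0,0],[0.067,-0.0925,0,0,0,0,0],[0.067,-0.0925,0,0,0,0,0],[0.067,-0.0925,0,0,0,0,0],[0.067,-0.0925,0,0,0,0,0],[0.067,-0.0925,0,0,0,0,0],[0.067,-0.0925,0,0,0,0,0],[0.067,-0.0925,0,0,0,0,0],[0.067,-0.0925,0,0,0,0,0],[0,0,0,0,0,0,0],[0,0,0,0,0,0,0]])

```text
clock: 12.82
position: [621.4, -106.7, 107.2]
ee_rot: [0.999, -0.037, -0.001, -0.0]
contact_force: [-0.3, -0.3, -0.8]
gripper_width: 40.4
grasp_force: 60.8
```

Call:
servo_tool(plan=[[0.004,0,-0.08,0,0,0,0],[0,0,-0.09,0,0,0,0],[0,0,-0.05,0,0,0,0],[0,0,-0.02,0,0,0,0],[0,0,-0.01,0,0,0,0],[0,0,-0.008,0,0,0,0],[0,0,0,0,0,0,0]])

```text
clock: 13.7
position: [623.7, -106.8, 30.8]
ee_rot: [0.999, -0.037, 0.0, -0.0]
contact_force: [0.5, -0.1, -1.4]
gripper_width: 40.3
grasp_force: 60.8
```

Call:
servo_tool(plan=[[0,0,-0.007,0,0,0,0],[0,0,-0.005,0,0,0,0],[0,0,0,0,0,0,0],[0,0,0,0,0,0,0.6],[0,0,0,0,0,0,0.6],[0,0,0,0,0,0,0.6],[0,0,0,0,0,0,0.6],[0,0,0.04,0,0,0,0.6],[0,0,0.1,0,0,0,0.6],[0,0,0.14,0,0,0,0.6],[0,0,0.14,0,0,0,1],[0,0,0,0,0,0,1],[0,0,0,0,0,0,1]])

```text
clock: 15.32
position: [623.0, -106.7, 153.0]
ee_rot: [0.999, -0.037, 0.0, -0.0]
contact_force: [-1.5, -0.5, -0.3]
gripper_width: 85.4
grasp_force: 0.0
```

```bash
python3 - <<'E'
from h import *
s=arm.read_state();print(s["joints"])
E
```

```text
[ 8.56923166e-02  4.57685849e-01 -8.14479618e-02 -5.36920298e-04
 -1.03140406e+00  1.41130546e+00]
```

Call:
servo_tool(plan=[[-0.0646,0.095,0,0,0,-0.0432,1],[-0.0646,0.095,0,0,0,-0.0432,1],[-0.0646,0.095,0,0,0,-0.0432,1],[-0.0646,0.095,0,0,0,-0.0432,1],[-0.0646,0.095,0,0,0,-0.0432,1],[-0.0646,0.095,0,0,0,-0.0432,1],[-0.0646,0.095,0,0,0,-0.0432,1],[-0.0646,0.095,0,0,0,-0.0432,1],[-0.0646,0.095,0,0,0,-0.0432,1],[-0.0646,0.095,0,0,0,-0.0432,1],[-0.0646,0.095,0,0,0,-0.0432,1],[-0.0646,0.095,0,0,0,-0.0432,1],[-0.0646,0.095,0,0,0,-0.0432,1],[-0.0646,0.095,0,0,0,-0.0432,1],[0,0,0,0,0,0,0.7],[0,0,0,0,0,0,0.7]])

```text
clock: 17.32
position: [351.7, 291.5, 151.9]
ee_rot: [0.801, -0.598, 0.0, 0.001]
contact_force: [0.1, -0.4, -0.3]
gripper_width: 59.5
grasp_force: 0.0
```

```bash
python3 - <<'E'
from h import *
s=arm.read_state();print(s["position"],s["ee_rot"])
for n in('side','top'):
  d=grab(n);W=cloud(d);print(n)
  if n=='side': cv2.imwrite('pics/p3.png',cv2.resize(d["image"][100:300,140:400],None,fx=3,fy=3)[:,:,::-1])
  for c in((623,-107),(638,102)):
    m=(W[...,2]>54)&(W[...,2]<80)&(abs(W[...,0]-c[0])<45)&(abs(W[...,1]-c[1])<45)
    p=W[m];print(m.sum(),p.mean(0) if m.any() else 0)
  m=(W[...,2]>15)&(W[...,2]<28)&(abs(W[...,0]-351)<50)&(abs(W[...,1]-293)<50);print(m.sum(),cv2.minAreaRect(W[m][:,:2].astype(np.float32)) if m.any() else 0)
E
```

```text
[351.70997828 291.45093935 151.90551719] [ 8.01260233e-01 -5.98314869e-01  7.52901127e-05  1.16202928e-03]
side
86 [ 621.98632951 -106.05911294   57.43123313]
65 [633.48324411 101.58611693  57.20767661]
159 ((349.7856750488281, 292.30126953125), (24.11097526550293, 72.74879455566406), 15.080053329467773)
top
138 [ 624.13271582 -107.49545754   58.21350277]
143 [636.05553911 101.03518999  58.34863942]
243 ((352.6587219238281, 293.1434631347656), (22.856863021850586, 73.3988265991211), 15.539281845092773)
```

View pics/p3.png

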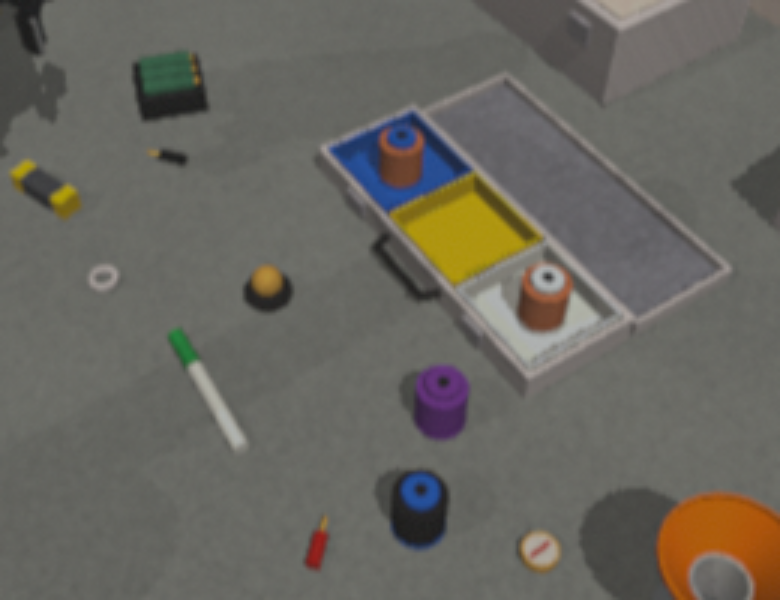

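Both coils stand upright in their boxes: blue at crop (401,155), white at (545,295). I'm descending on the bar.

Call:
servo_tool(plan=[[0,0.004,-0.1,0,0,0,0.7],[0,0,-0.12,0,0,0,0.7],[0,0,-0.12,0,0,0,0.7],[0,0,-0.08,0,0,0,0.7],[0,0,-0.04,0,0,0,0.7],[0,0,-0.02,0,0,0,0.7],[0,0,0,0,0,0,0.7],[0,0,0,0,0,0,0.7]])

```text
clock: 18.42
position: [352.5, 293.9, 9.5]
ee_rot: [0.801, -0.599, -0.0, -0.001]
contact_force: [-0.3, -0.3, -0.3]
gripper_width: 59.9
grasp_force: 0.0
```

Call:
servo_tool(plan=[[0,-0.003,-0.012,0,0,0,0.7],[0,0,-0.008,0,0,0,0.7],[0,0,0,0,0,0,0],[0,0,0,0,0,0,0],[0,0,0,0,0,0,0],[0,0,0,0,0,0,0],[0,0,0,0,0,0,0],[0,0,0,0,0,0,0]])

```text
clock: 19.42
position: [352.2, 292.6, 3.0]
ee_rot: [0.801, -0.598, 0.0, -0.0]
contact_force: [-1.3, -0.7, 5.8]
gripper_width: 21.0
grasp_force: 59.7
```

Call:
servo_tool(plan=[[0,0,0.05,0,0,0,0],[0,0,0.1,0,0,0,0],[0,0,0.12,0,0,0,0],[0,0,0.12,0,0,0,0],[0.0774,-0.082,0,0,0,-0.015,0],[0.0774,-0.082,0,0,0,-0.015,0],[0.0774,-0.082,0,0,0,-0.015,0],[0.0774,-0.082,0,0,0,-0.015,0],[0.0774,-0.082,0,0,0,-0.015,0],[0.0774,-0.082,0,0,0,-0.015,0],[0.0774,-0.082,0,0,0,-0.015,0],[0.0774,-0.082,0,0,0,-0.015,0],[0.0774,-0.082,0,0,0,-0.015,0],[0.0774,-0.082,0,0,0,-0.015,0],[0.0774,-0.081,0,0,0,-0.015,0],[0.0774,-0.081,0,0,0,-0.015,0],[0,0,0,0,0,0,0],[0,0,0,0,0,0,0]])

```text
clock: 21.68
position: [629.5, -2.1, 118.2]
ee_rot: [-0.681, 0.732, 0.001, -0.001]
contact_force: [0.2, 0.4, -3.2]
gripper_width: 20.6
grasp_force: 59.3
```

```bash
python3 - <<'E'
from h import *
d=grab('side');cv2.imwrite('pics/hold3.png',cv2.resize(d["image"][90:260,200:400],None,fx=3.5,fy=3.5)[:,:,::-1])
E
```

```text
(no output)
```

View pics/hold3.png

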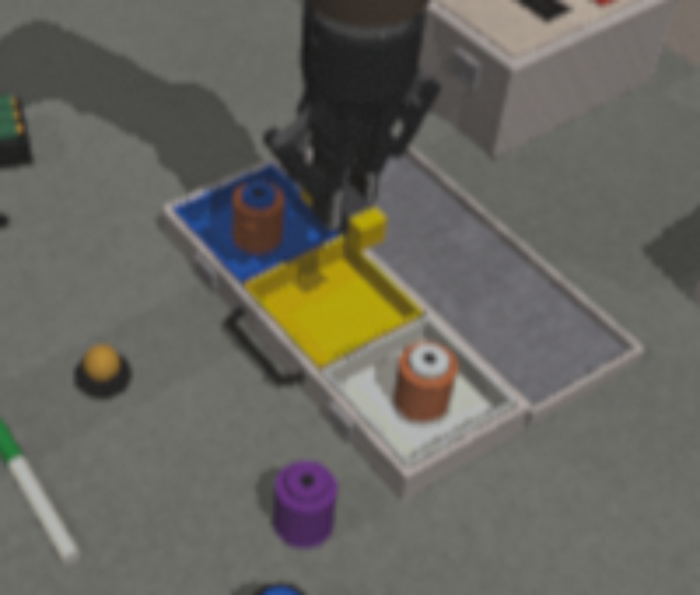

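The bar is held level along y above the yellow box. I'm lowering it.

Call:
servo_tool(plan=[[0.004,0,-0.1,0,0,0,0],[0,0,-0.1,0,0,0,0],[0,0,-0.07,0,0,0,0],[0,0,-0.04,0,0,0,0],[0,0,-0.02,0,0,0,0],[0,0,-0.01,0,0,0,0],[0,0,0,0,0,0,0]])

```text
clock: 22.6
position: [632.3, -2.0, 18.2]
ee_rot: [-0.681, 0.732, -0.0, 0.0]
contact_force: [-0.3, -0.1, -2.6]
gripper_width: 20.6
grasp_force: 59.4
```

Call:
servo_tool(plan=[[0,0,-0.012,0,0,0,0],[0,0,-0.008,0,0,0,0],[0,0,0,0,0,0,0],[0,0,0,0,0,0,0]])

```text
clock: 23.1
position: [632.0, -2.1, 11.7]
ee_rot: [-0.681, 0.732, -0.0, 0.0]
contact_force: [-0.8, 0.7, -2.7]
gripper_width: 20.4
grasp_force: 59.4
```

Call:
servo_tool(plan=[[0,0,-0.001,0,0,0,0.5],[0,0,0,0,0,0,0.5],[0,0,0,0,0,0,0.5],[0,0,0,0,0,0,0.5],[0,0,0.04,0,0,0,0.5],[0,0,0.1,0,0,0,0.5],[0,0,0.15,0,0,0,0.5],[0,0,0.15,0,0,0,0.5],[-0.0783,-0.0817,0,0,0,0,0.7],[-0.0783,-0.0817,0,0,0,0,0.7],[-0.0783,-0.0817,0,0,0,0,0.7],[-0.0783,-0.0817,0,0,0,0,0.7],[-0.0783,-0.0817,0,0,0,0,0.7],[-0.0783,-0.0817,0,0,0,0,0.7],[-0.0783,-0.0817,0,0,0,0,0.7],[-0.0783,-0.0817,0,0,0,0,0.7],[-0.0783,-0.0817,0,0,0,0,0.7],[-0.0783,-0.0817,0,0,0,0,0.7],[-0.0783,-0.0817,0,0,0,0,0.7],[-0.0783,-0.0817,0,0,0,0,0.7]])

```text
clock: 25.6
position: [349.5, -297.1, 144.5]
ee_rot: [-0.681, 0.732, -0.001, 0.0]
contact_force: [0.8, -1.2, -0.0]
gripper_width: 60.1
grasp_force: 0.0
```

Call:
servo_tool(plan=[[0,0,0,0,0,0,0.7],[0,0,0,0,0,0,0.7]])

```text
clock: 25.85
position: [350.4, -296.4, 144.1]
ee_rot: [-0.681, 0.732, -0.001, 0.0]
contact_force: [0.4, 0.1, -0.3]
gripper_width: 59.7
grasp_force: 0.0
```

```bash
python3 - <<'E'
from h import *
s=arm.read_state();print(s["position"],s["joints"])
d=grab('top');W=cloud(d);save(d,'p4')
m=(W[...,2]>24)&(W[...,2]<38)&(abs(W[...,0]-631)<38)&(abs(W[...,1]+2)<40);print(m.sum(),cv2.minAreaRect(W[m][:,:2].astype(np.float32)),W[m][:,2].mean())
d=grab('side');W=cloud(d)
m=(W[...,2]>14)&(W[...,2]<36)&(abs(W[...,0]-350)<25)&(abs(W[...,1]+296)<25);p=W[m];print(m.sum(),p.min(0),p.max(0))
E
```

```text
[ 350.41947906 -296.39065815  144.10201248] [-3.46352862e-01  1.93104093e-01 -5.11509842e-01  1.47367977e-04
 -8.64671471e-01  2.73420548e-01]
225 ((631.9334106445312, -1.5866355895996094), (70.95852661132812, 22.738441467285156), 84.81698608398438) 29.988698492903097
162 [ 335.67518268 -309.18980183   17.11386176] [ 362.58612212 -283.97803401   32.64427157]
```

View pics/p4.png

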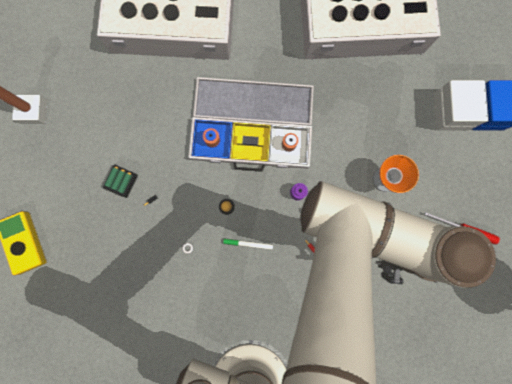

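The bar (250,141) lies flat in the yellow box, with its top at 30 mm. Now I'm descending for the steel ball.

Call:
servo_tool(plan=[[-0.002,0,-0.1,0,0,0,0.7],[0,0,-0.12,0,0,0,0.7],[0,0,-0.1,0,0,0,0.7],[0,0,-0.06,0,0,0,0.7],[0,0,-0.04,0,0,0,0.7],[0,0,-0.01,0,0,0,0.7],[0,0,0,0,0,0,0.7],[0,0,0,0,0,0,0.7]])

```text
clock: 26.95
position: [350.0, -296.4, 15.1]
ee_rot: [-0.681, 0.732, -0.001, 0.0]
contact_force: [0.2, -1.0, -0.4]
gripper_width: 59.8
grasp_force: 0.0
```

Call:
servo_tool(plan=[[0,0,-0.012,0,0,0,0.7],[0,0,0,0,0,0,0.7],[0,0,0,0,0,0,0],[0,0,0,0,0,0,0],[0,0,0,0,0,0,0],[0,0,0,0,0,0,0],[0,0,0,0,0,0,0],[0,0,0,0,0,0,0]])

```text
clock: 27.95
position: [350.6, -296.6, 11.2]
ee_rot: [-0.681, 0.732, -0.001, 0.0]
contact_force: [3.9, 0.4, 5.4]
gripper_width: 24.5
grasp_force: 58.8
```

Call:
servo_tool(plan=[[0,0,0.03,0,0,0,0],[0,0,0.06,0,0,0,0],[0,0,0.1,0,0,0,0],[0,0,0.12,0,0,0,0],[0,0,0.12,0,0,0,0],[0,0,0,0,0,0,0],[0,0,0,0,0,0,0]])

```text
clock: 28.82
position: [347.6, -295.5, 138.8]
ee_rot: [-0.681, 0.733, 0.002, -0.0]
contact_force: [-0.3, 0.1, -1.8]
gripper_width: 24.4
grasp_force: 59.0
```

```bash
python3 - <<'E'
from h import *
d=grab('side');cv2.imwrite('pics/hold4.png',cv2.resize(d["image"][220:384,200:420],None,fx=3.5,fy=3.5)[:,:,::-1])
E
```

```text
(no output)
```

View pics/hold4.png

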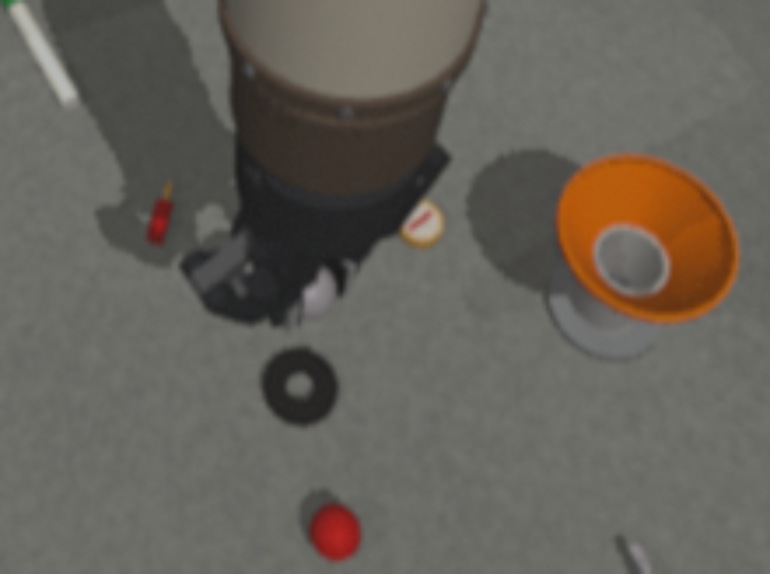

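The ball is in the fingers (crop 320,290) and its ring is empty. I'm moving it over the funnel.

Call:
servo_tool(plan=[[0.085,-0.034,0,0,0,0,0],[0.085,-0.034,0,0,0,0,0],[0.085,-0.034,0,0,0,0,0],[0.085,-0.034,0,0,0,0,0],[0.085,-0.034,0,0,0,0,0],[0.085,-0.034,0,0,0,0,0],[0.085,-0.034,0,0,0,0,0],[0,0,0,0,0,0,0],[0,0,0,0,0,0,0]])

```text
clock: 30.0
position: [526.6, -367.0, 137.9]
ee_rot: [-0.681, 0.732, 0.002, -0.001]
contact_force: [-1.3, 0.7, -0.6]
gripper_width: 24.5
grasp_force: 59.1
```

Lowering to a few millimetres above the rim, then releasing.

Call:
servo_tool(plan=[[0.003,-0.002,-0.06,0,0,0,0],[0,0,-0.04,0,0,0,0],[0,0,0,0,0,0,0],[0,0,0,0,0,0,0],[0,0,0,0,0,0,0.7],[0,0,0,0,0,0,0.7],[0,0,0,0,0,0,0.7],[0,0,0,0,0,0,0.7],[0,0,0.08,0,0,0,0.7],[0,0,0.12,0,0,0,0.7],[0,0,0.12,0,0,0,0.7],[-0.12,0.06,0.05,0,0,0,0.7],[-0.12,0.06,0,0,0,0,0.7],[-0.12,0.06,0,0,0,0,0.7],[-0.12,0.06,0,0,0,0,0.7],[0,0,0,0,0,0,0.7],[0,0,0,0,0,0,0.7]])

```text
clock: 32.12
position: [385.4, -296.5, 221.4]
ee_rot: [-0.681, 0.732, -0.001, 0.0]
contact_force: [-0.4, -0.5, 0.5]
gripper_width: 59.7
grasp_force: 0.0
```

```bash
python3 - <<'E'
from h import *
a=grab('side');t=grab('top')
c1=cv2.resize(a["image"][230:360,330:440],None,fx=3.5,fy=3.5);c2=cv2.resize(t["image"][130:260,340:450],None,fx=3.5,fy=3.5)
cv2.imwrite('pics/fin1.png',np.hstack([c1,c2])[:,:,::-1]);save(a,'fin2')
E
```

```text
(no output)
```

View pics/fin1.png

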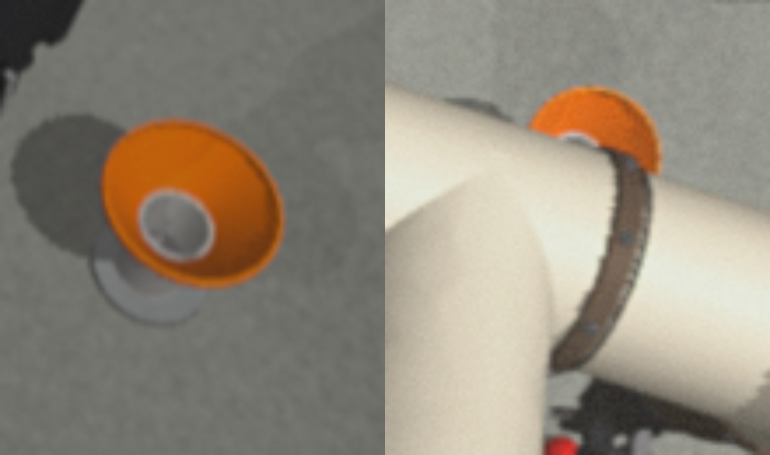

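View pics/fin2.png

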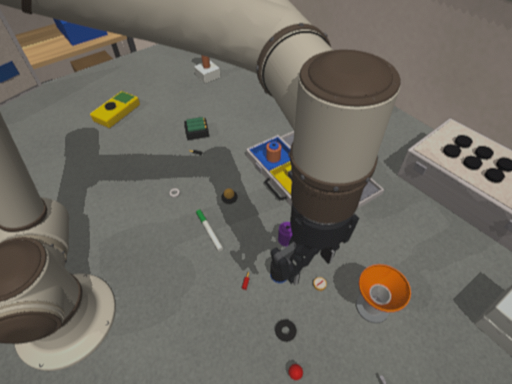

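The ring is empty and no ball shows on the table. A hint of it shows inside the tube (crop 170,240). I'll move the arm clear and check from the top view.

Call:
servo_tool(plan=[[0,0.12,0.03,0,0,0,0.7],[0,0.14,0,0,0,0,0.7],[0,0.14,0,0,0,0,0.7],[0,0.14,0,0,0,0,0.7],[0,0.14,0,0,0,0,0.7],[0,0.14,0,0,0,0,0.7],[0,0.14,0,0,0,0,0.7],[0,0.14,0,0,0,0,0.7],[0,0.14,0,0,0,0,0.7],[0,0.14,0,0,0,0,0.7],[0,0.14,0,0,0,0,0.7],[0,0.14,0,0,0,0,0.7],[0,0.14,0,0,0,0,0.7],[0,0.14,0,0,0,0,0.7],[0,0.14,0,0,0,0,0.7],[0,0.14,0,0,0,0,0.7],[0,0,0,0,0,0,0.7],[0,0,0,0,0,0,0.7]])

```text
clock: 34.48
position: [384.9, 369.7, 229.1]
ee_rot: [-0.681, 0.732, -0.0, -0.001]
contact_force: [-0.1, 0.2, 0.2]
gripper_width: 59.8
grasp_force: 0.0
```

```bash
python3 - <<'E'
from h import *
t=grab('top');W=cloud(t);s=grab('side');Ws=cloud(s);o=np.load('top1.npz')
c=t["image"][120:270,180:430];c0=o["image"][150:195,375:425];c1=t["image"][150:195,375:425]
big=cv2.resize(c,None,fx=2.4,fy=2.4)
pad=np.zeros((590,600,3),np.uint8);pad[:360]=big;pad[365:365+225,:250]=cv2.resize(c0,None,fx=5,fy=5);pad[365:590,260:510]=cv2.resize(c1,None,fx=5,fy=5)
cv2.imwrite('pics/fin3.png',pad[:,:,::-1])
for n,w,c,lo,hi in(('spool',Ws,(419,-191),46,60),('brass',Ws,(453,62),25,40),('spoolT',W,(419,-191),46,60),('bc',W,(637,101),54,70),('wc',W,(623,-107),54,70)):
  m=(w[...,2]>lo)&(w[...,2]<hi)&(abs(w[...,0]-c[0])<30)&(abs(w[...,1]-c[1])<30);print(n,m.sum(),w[m].mean(0).round(1) if m.any() else 0)
for nm,w in(('t',W),('s',Ws)):
  m=(np.hypot(w[...,0]-527.7,w[...,1]+367.7)<17)&(w[...,2]<80);print(nm,m.sum(),np.percentile(w[m][:,2],[0,25,50,75,100]).round(1) if m.any() else 0)
E
```

```text
spool 132 [ 417.9 -191.2   49.7]
brass 51 [451.6  60.4  28.2]
spoolT 139 [ 419.6 -190.9   50. ]
bc 129 [637.3 100.8  58.4]
wc 131 [ 625.  -107.2   58.4]
t 44 [25.1 28.9 31.5 35.7 67.2]
s 37 [20.2 28.6 30.3 31.6 65.1]
```

View pics/fin3.png

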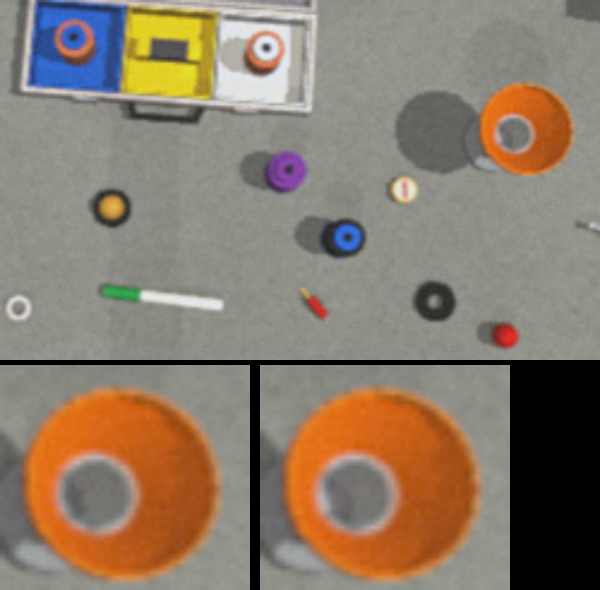

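Everything is in place. In the tube, depth now reads about 30–34 mm, which fits the top of a ball resting at 20 mm. The spool and brass ball haven't moved.

```bash
python3 -c "
from bench import arm
print(arm.job_done())"
```

```text
the job is handed in; nothing more can be done
None
```

The job is handed in at about 35 s: blue and white coils upright in their boxes, bar flat in the yellow box, steel ball at the bottom of the tube (by the depth readings), spool and brass ball left where they were.

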